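# Seat the controller card in the printer's control unit

### The job

Take the controller card out of its white stand and slide it down the two card guides of the open printer control unit until it rests on the connector; lower it, do not drop it. Then swing both ejector levers inward to their stops so that they press the card fully home, and let go. It does not matter which face of the card looks forward; leave the printed parts, coaster and mouse where they are.

Things in the scene. Friction and masses are not known exactly. Their poses are not given: they have to be found in the camera images.
- card: Loose green circuit card, about 180 g, standing on edge in a slot of a white stand: 120 mm wide (its y), 80 mm high (its z, up), 5 mm thick (its x), flat parts up to 6 mm high on its -x face. Midway on its top edge is a solid black grip block, 60 mm wide (y), 12 mm thick (x), 26 mm high. Origin: middle of the bottom edge.
- card_grip (a point): Centre of the card's black grip block, 93 mm above the card's bottom edge; axes as the card. Grasp it from above across its 12 mm (along the card's x).
- stand: White printed stand, fixed to the table, 140 mm wide (y), 60 mm deep (x), 34 mm high, with a slot along its y, 7 mm wide and 24 mm deep, in which the card starts, bottom edge 10 mm above the table. Origin: centre of its underside.
- cage: Open printer control unit, fixed to the table: dark base tray 220 mm wide (its y), from x = -50 to +100 mm, silver power pack 60 mm high at x = 40 to 96 mm. Origin on the table below the middle of the card slot, z up. A card slides straight down in the plane x = 0, its width along y, between two upright grey guides at the two ends; a white lever stands outside each guide.
- cage_mouth (a point): Middle between the flared mouths of the guides, 105 mm above the table; axes as the cage. The guides are facing channels, 8 mm wide (along x), lips 12 mm deep, end walls 62.5 mm either side of the middle, running from near the tray to 95 mm height, flares above that.
- cage_connector (a point): Fixed point: middle of the top of the black connector bar as it starts, 33 mm above the table. The card's bottom edge rests on it; about 6 N on the card then pushes bar and card 8 mm down to the home stop, where they stay.
- lever_a_pivot (a point): Pivot of lever_a, 78 mm from the cage's middle towards its +y, 108 mm above the table; axes as the cage. The lever turns in the cage's yz plane. Its straight handle, 7 mm thick, 60 mm long to the tip bar, leans 0.4 rad inward of vertical when closed, so (angle - 0.4) rad outward.
- lever_b_pivot (a point): The same for lever_b, on the cage's -y side (mirror image).
- cage_home (a point): Where the card's bottom-edge middle (origin of card) is when the card is fully home: on the cage's axis, 25 mm above the table; axes as the cage. With the card resting on the unpressed connector the card is 8 mm above this.
- lever_a (a joint): Ejector lever at the cage's +y end: 0 = swung inward to its stop (closed), 1.3 = fully open, leaning outward; starts at 1.15 to 1.3, leaving room for the card. Stays where left. Its nose, 27 mm long, 6 mm thick, level when closed, presses the card's top edge down as it closes. Push the handle inward (towards the cage's middle) from outside; up to about 10 N near the end.
- lever_b (a joint): The same for the mirror-image lever at the cage's -y end.
- lever_a_tip (a point): Centre of lever_a's tip bar, 24 mm long along the cage's x, 10 mm in diameter, 60 mm from the pivot.
- lever_b_tip (a point): The same on lever_b.
- figurine: Bystander: white printed figurine, 34 mm in diameter, 58 mm high, standing between stand and unit. Origin under its centre.
- fitting: Bystander: red and white printed pipe fitting, 100 x 42 mm, 62 mm high, beyond the task's things. Origin under its centre.
- coaster: Bystander: round plywood coaster, 60 mm in diameter, 8 mm thick, nearer the robot than the figurine. Origin under its centre.
- mouse: Bystander: black computer mouse, 100 x 58 mm, 32 mm high, to the robot's right. Origin under its centre.
- trophy: Bystander: stepped yellow print, 40 x 60 mm, 44 mm high, to the robot's left. Origin under its centre.
There are look-alikes about, which are no part of the job. There is more than one size of the card; the job needs the middle-sized.

How it is judged:
By the outcome, as a careful person would: the job done as asked, in the order asked, and still so for the second after the job is handed in, with the robot touching nothing.
It also fails if it takes over 69 s, if anything falls off the work surface, if the arm or the gripper's body presses on something with over 40 N, if the wrist force passes 120 N, or if a joint passes its speed limit or range.

### The arm

A 6-joint arm with a two-finger parallel gripper is mounted at the origin on the work surface. World frame = base frame: x ahead of the robot, y to its left, z up, the work surface at z = 0. Lengths are in mm, angles in rad, forces in N, time in s.
With the tool pointing down it reaches from about 375 to 925 mm from the base axis. Payload 5.7 kg.
Tool frame: the origin (TCP) lies at the very end of the fingers, on their centre line; the grasp point (between the pads) lies 19 mm behind it (ctrl.grip_depth is the z of the grasp point in the tool frame, in mm); z points along the fingers, y is the line along which they close (so a half turn about z gives the same grasp; the last joint's range is limited). The gripper opens to 88 mm and grips with 3 to 60 N. Pads are 20 mm wide; open, the fingers measure 115 mm over their backs; the gripper's body (75 mm by 178 mm) begins 61 mm behind the grasp point.
Start: joints at [1.08, 0.359, 1.51, -0, 1.272, -0.115], TCP at [220.2, 558.099, 222.623] pointing down, gripper open.
Joint ranges: [-2.97, 2.97], [-1.01, 2.36], [0.21, 2.38], [-0.96, 4.11], [0.2, 2.71], [-2.98, 2.98]. Speed limits (rad/s): [2.39, 2.39, 3.14, 3.14, 3.14, 3.14].

### API

Orientations are given as a unit quaternion [x, y, z, w].
In Python, from bench import ctrl gives the robot as it stands.
- The arm moves only by the tool step_arm, never from a script. Its argument "moves" is a list of rows, each an object of numbers: "wx", "wy", "wz": the turn, a rotation vector about the world's x, y, z in rad; "x", "y", "z": the shift along the world's x, y, z in mm; "jaw": the opening, from -1 (shut) to 1 (fully open). A call has 1 to 20 rows; each row shifts and turns the commanded pose from where the row before left it; what a row does not reach is not made up. A row lasts 1/10 s, in which the tool goes at most 50 mm and 8.59 degrees, less where a joint would pass 70% of its speed; a pose out of reach is approached as far as the arm can. A call with a gripper value outside its range is refused whole. The fingers move at their own pace and stop on an object; "force" is the grip in N (left out, the last holds). Time passes only in rows, so rows that do not move let the fingers close. It gives the time, the measured TCP pose, the force, the opening and the grip force at its end, in the units of the state.
- ctrl.observe(): the state, without advancing time (a new reading comes with each control period).
- ctrl.read_camera(name): name is "scene" or "top"; returns a dict with "img" (400x640x3 uint8, blue, green, red), "fx", "fy", "cx", "cy" (pixels), "D" ([k1, k2, p1, p2, k3] as OpenCV has them; the pictures are not rectified), "T" (4x4, takes a point from camera to world coordinates). Camera axes: x right, y down, z forward; pixel columns grow to the right and rows downward; lengths in mm; the calibration is good to about 2 mm. A picture is of the moment at which its call begins. There is no depth.
- ctrl.hand_in(): hands the job in; it is judged then, once.
Trained networks look in a picture, given as the dict that the camera call returned (one of the last four; its "shot" number tells which), for a name from the list of things; names that differ only in an ending like _2 or _b are one class to them, and where a whole thing is asked for, a point or a joint stands for the part that bears it (a point fixed in the world has none). Each returns a list of dicts, best first, with "score" (0 to 1); they miss things now and then, are a little off and sometimes report something else, mostly with a low value. They report only what shows in the picture. A call takes as long as a camera call. They do not tell look-alikes from the thing itself.
- ctrl.boxes_of(picture, label): "extent" ([left, top, right, bottom] as shares, 0 to 1, of the picture: columns of its width, rows of its height, round what is visible of it).
The state is a dict: "t": time; "joints": joint angles; "qvel": joint speeds; "tau": joint torques, N m; "eef_pos": TCP position; "eef_rot": TCP orientation; "contact_force": force on the tool from outside, world axes, zero at the start; "torque": the same for the moment, N m; "opening": opening from 0.0 (shut) to 1.0 (fully open); "grasp_force": force on a finger pad.
Only numpy, scipy, OpenCV 4.12 (cv2) and the standard library are available. Lean on these libraries where they do the work, as an engineer would, in place of code of your own. Each camera call takes 0.05 s, during which the arm holds its last target. There are 200 camera calls.

## Working session

There is one attempt and no reset: what is moved stays moved. The work goes in short steps, Python scripts to look and compute and a tool call to move; the robot and the scene stay as the last step left them, time stands still between calls to the robot, and variables do not carry over. Pictures are saved under pics/ and viewed, at most 10 in all, crops included, and the job is handed in when it is done.

Besides the shell and the picture viewer there is one more tool, called after "Request:" by a JSON object that holds its "fn" and its "kwargs", one argument or row to a line. step_arm: Moves the arm, as the interface text tells. Its arguments: {"type":"object","properties":{"moves":{"type":"array"},"force":{"type":"number"}},"required":["moves"]}

```bash
mkdir -p pics; cat > h.py <<'E'
import numpy as np, cv2, pickle
from bench import ctrl
def shot(name,save=None):
    p=ctrl.read_camera(name)
    if save: cv2.imwrite('pics/'+save,p['img']); pickle.dump(p,open('pics/'+save+'.pkl','wb'))
    return p
def K(p): return np.array([[p['fx'],0,p['cx']],[0,p['fy'],p['cy']],[0,0,1.]])
def px2w(p,uv,z):
    n=cv2.undistortPoints(np.array(uv,float).reshape(-1,1,2),K(p),np.array(p['D'],float))[:,0]
    T=np.array(p['T']); d=np.c_[n,np.ones(len(n))]@T[:3,:3].T; o=T[:3,3]
    return o+d*((z-o[2])/d[:,2])[:,None]
def w2px(p,X):
    T=np.linalg.inv(np.array(p['T'])); r,_=cv2.Rodrigues(T[:3,:3])
    return cv2.projectPoints(np.array(X,float).reshape(-1,1,3),r,T[:3,3],K(p),np.array(p['D'],float))[0][:,0]
E
python3 - <<'E'
from h import *
for n in('top','scene'):
    p=shot(n,n+'0.png'); print(n,np.round(p['T'],3).tolist(),p['fx'])
    for l in('card','card_grip','stand','cage','lever_a','lever_a_tip','figurine','mouse','coaster','fitting','trophy'):
        for b in ctrl.boxes_of(p,l):
            if b['score']>.2:
                e=np.array(b['extent'])*[640,400,640,400]; print(l,round(b['score'],2),e.round(0).tolist())
s=ctrl.observe(); print(s)
E
```

```text
top [[-0.008, -0.981, 0.194, 375.906], [-1.0, 0.005, -0.018, -6.399], [0.017, -0.194, -0.981, 1145.973], [0.0, 0.0, 0.0, 1.0]] 380.07556927200187
card 0.65 [373.0, 210.0, 405.0, 227.0]
card 0.65 [380.0, 264.0, 440.0, 299.0]
card 0.43 [393.0, 163.0, 403.0, 176.0]
card_grip 0.57 [380.0, 263.0, 437.0, 301.0]
card_grip 0.44 [370.0, 208.0, 406.0, 231.0]
stand 0.8 [361.0, 202.0, 409.0, 241.0]
cage 0.66 [196.0, 185.0, 293.0, 255.0]
lever_a 0.56 [268.0, 204.0, 290.0, 216.0]
lever_a 0.55 [192.0, 233.0, 217.0, 242.0]
lever_a 0.25 [196.0, 187.0, 293.0, 255.0]
figurine 0.45 [308.0, 205.0, 322.0, 213.0]
mouse 0.69 [460.0, 217.0, 477.0, 248.0]
coaster 0.56 [302.0, 253.0, 322.0, 273.0]
coaster 0.51 [196.0, 185.0, 292.0, 258.0]
coaster 0.21 [362.0, 203.0, 410.0, 242.0]
fitting 0.55 [271.0, 134.0, 302.0, 152.0]
trophy 0.73 [152.0, 186.0, 172.0, 202.0]
trophy 0.35 [197.0, 189.0, 292.0, 259.0]
scene [[0.311, 0.521, -0.795, 1611.082], [0.95, -0.175, 0.258, -364.348], [-0.005, -0.836, -0.549, 841.812], [0.0, 0.0, 0.0, 1.0]] 474.90338029304706
card 0.89 [234.0, 248.0, 257.0, 287.0]
card 0.78 [228.0, 208.0
[... 698 characters left out ...]
oints': array([ 1.07989388e+00,  3.58804114e-01,  1.51038668e+00,  3.58112168e-05,
        1.27250135e+00, -1.15122200e-01]), 'qvel': array([ 3.55137230e-04, -3.18875113e-04,  6.35354462e-05,  2.17804742e-05,
       -1.80995236e-03, -1.60975656e-03]), 'tau': array([-1.13699665e-03, -5.15345335e+01, -2.71121925e+01,  6.75498066e-02,
        2.49588839e-02,  7.56575901e-06]), 'eef_pos': array([220.19563673, 558.1099835 , 222.62540246]), 'eef_rot': array([ 1.86791739e-01,  9.82399534e-01, -4.23730819e-05, -3.11790589e-05]), 'contact_force': array([ 0.18168754, -0.15814566,  0.13009026]), 'torque': array([ 0.04920007, -0.08118464,  0.03576175]), 'grasp_force': 0.0, 'opening': 0.9977945728162962}
```

View pics/top0.png

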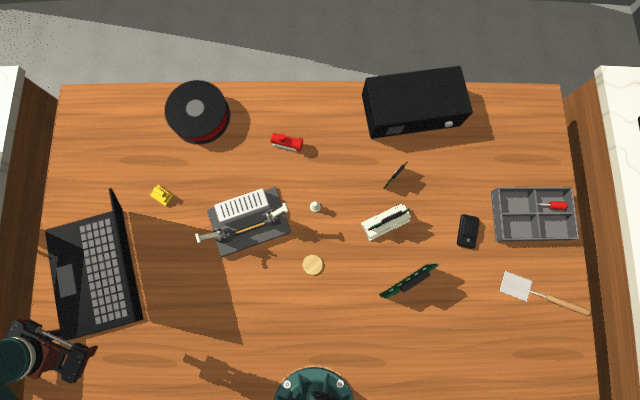

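View pics/scene0.png

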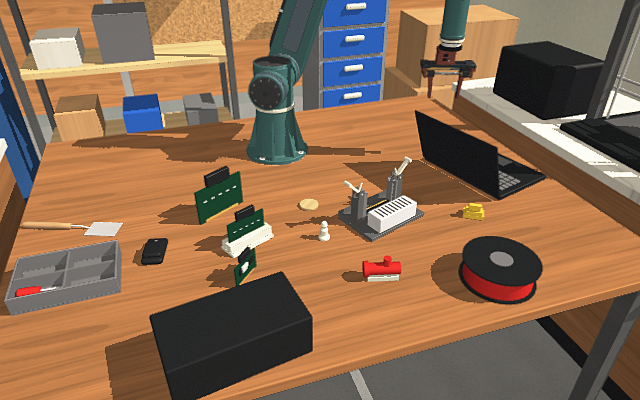

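The top view shows the unit at about (245,225) and three cards: a large one at (408,281), one in the white stand at (387,219), and a small one at (396,175). In the scene view they are at (220,195), (245,225) and (245,267). The one in the stand is the middle-sized one and fits the description. I'll confirm with an enlarged crop.

```bash
python3 - <<'E'
from h import *
t=cv2.imread('pics/top0.png'); s=cv2.imread('pics/scene0.png')
f=lambda im,x,y,w,h,k: cv2.resize(im[y:y+h,x:x+w],None,fx=k,fy=k,interpolation=cv2.INTER_CUBIC)
a=f(t,355,195,66,50,6); b=f(s,215,195,66,50,6)
cv2.imwrite('pics/c1.png',np.hstack([a,b]))
a=f(t,190,180,110,80,7)
cv2.imwrite('pics/c2.png',a)
cv2.imwrite('pics/c3.png',f(s,335,150,95,95,6))
E
```

```text
(no output)
```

View pics/c1.png

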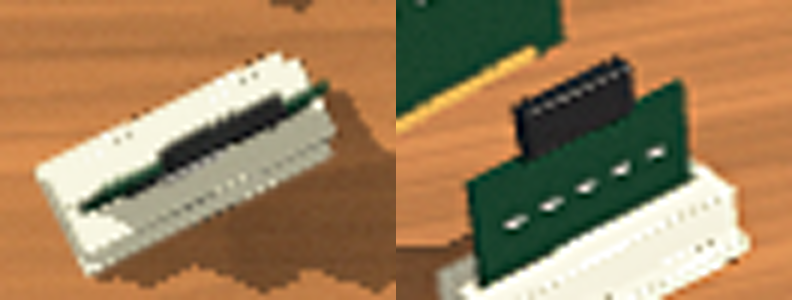

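View pics/c2.png

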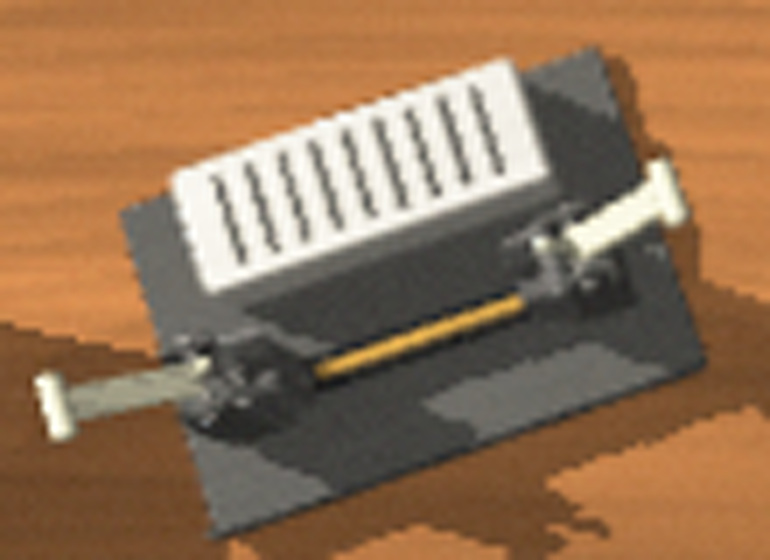

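View pics/c3.png

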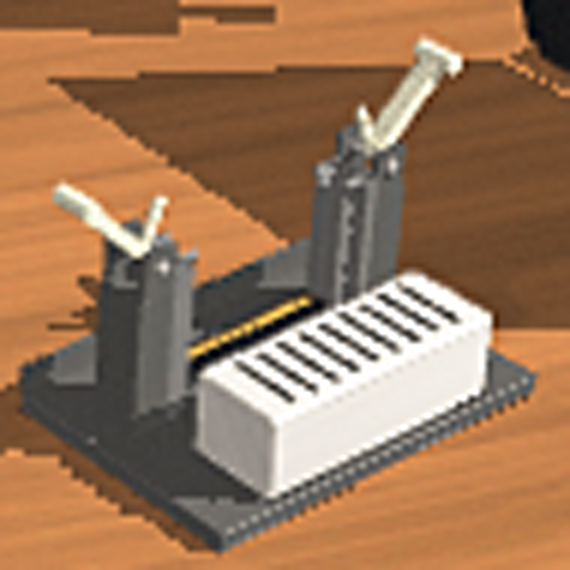

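The crops confirm it: the middle-sized card (120 mm scale) is the one held in the white stand's slot, with its grip at top-view pixels (392,217). The unit's levers are both open, with tips at top-view pixels (198,238) and (286,208). Next I fit the poses from clicked features in both views.

```bash
cat > fit.py <<'E'
from h import *
from scipy.optimize import least_squares
P={n:pickle.load(open(f'pics/{n}0.png.pkl','rb')) for n in('top','scene')}
cr=lambda o,k,uv:(np.array(uv,float)+.5)/k-.5+np.array(o)
def place(X,q):
    c,s=np.cos(q[2]),np.sin(q[2]); X=np.array(X,float)
    return np.c_[q[0]+c*X[:,0]-s*X[:,1],q[1]+s*X[:,0]+c*X[:,1],X[:,2]]
def cage_res(q,full=False):
    x,y,w,zt,p1,p2,a,b,c1,c2,c3=q
    tip=lambda s,an:[0,s*(78+60*np.sin(an-.4)),108+60*np.cos(an-.4)]
    T=[([100,110,zt],(122,210)),([100,-110,zt],(600,48)),([-50,-110,zt],(706,362)),([-50,110,zt],(212,538)),
       ([96,p2,60],(170,175)),([96,p1,60],(512,58)),([40,p1,60],(550,180)),([40,p2,60],(208,295)),
       (tip(1,a),(55,408)),(tip(-1,b),(672,194)),([0,c1,33],(318,372)),([0,c2,33],(522,300))]
    S=[([100,-110,zt],(218,533)),([-50,-110,zt],(22,373)),([100,110,zt],(530,377)),
       ([96,p1,60],(275,440)),([96,p2,60],(492,318)),([40,p1,60],(200,372)),([40,p2,60],(412,272)),
       (tip(1,a),(438,57)),(tip(-1,b),(66,196)),([0,c1,33],(308,300)),([0,c3,33],(190,355))]
    r=[]
    for n,L,o,k in(('top',T,(190,180),7),('scene',S,(335,150),6)):
        r.append(w2px(P[n],place([l[0] for l in L],q))-cr(o,k,[l[1] for l in L]))
    return r if full else np.vstack(r).ravel()
def card_res(q,full=False):
    T=[([0,60,90],(80,208)),([0,-60,90],(327,87)),([0,30,116],(161,160)),([0,-30,116],(282,99))]
    S=[([2.5,-60,90],(72,183)),([2.5,60,90],(287,82)),([6,-30,116],(121,108)),([6,30,116],(234,70))]
    r=[]
    for n,L,o in(('top',T,(355,195)),('scene',S,(215,195))):
        r.append(w2px(P[n],place([l[0] for l in L],q))-cr(o,6,[l[1] for l in L]))
    return r if full else np.vstack(r).ravel()
if __name__=='__main__':
    g=px2w(P['top'],[[245,225],[388,218]],50)
    s=least_squares(cage_res,[*g[0,:2],.34,10,-60,60,1.2,1.2,40,-40,-40],loss='soft_l1')
    print('cage',s.x.round(3)); [print(r.round(2).tolist()) for r in cage_res(s.x,1)]
    s=least_squares(card_res,[*g[1,:2],.45],loss='soft_l1')
    print('card',s.x.round(3)); [print(r.round(2).tolist()) for r in card_res(s.x,1)]
E
python3 fit.py
```

```text
cage [ 5.10623e+02  1.85370e+02  3.28000e-01  1.20990e+01 -7.40230e+01
  7.40130e+01  1.26000e+00  1.18200e+00  4.39640e+01 -4.47840e+01
 -4.09300e+01]
[[-0.5, -0.38], [0.28, -0.42], [0.62, 0.96], [0.65, 0.04], [0.26, -0.84], [-0.1, -0.39], [0.3, -0.02], [0.24, 0.09], [0.3, -0.18], [-0.06, 0.33], [0.44, -0.19], [0.09, 0.28]]
[[0.2, -0.18], [-0.48, 2.49], [1.38, -0.81], [0.16, -3.53], [0.34, -0.66], [-0.67, -1.09], [0.05, -0.99], [0.44, 0.08], [1.57, 0.92], [0.43, -0.67], [-0.23, -0.58]]
card [ 5.28535e+02 -2.20192e+02  4.35000e-01]
[[3.94, -2.16], [0.32, -0.0], [1.55, 0.04], [0.6, 0.99]]
[[0.67, -0.14], [0.44, -0.55], [1.58, 0.54], [0.77, -1.66]]
```

```bash
sed -i 's/(\[0,60,90\],(80,208))/([0,60,34],(80,208))/; s/(\[0,30,116\],(161,160))/([0,30,90],(161,165))/' fit.py; python3 fit.py | tail -3; python3 - <<'E'
from fit import *
# overlays of the fitted models
import scipy
s=least_squares(cage_res,[510,185,.33,10,-74,74,1.2,1.2,40,-40,-40],loss='soft_l1').x
c=least_squares(card_res,[528,-220,.43],loss='soft_l1').x
def box(a,b): return [[x,y,z] for x in(a[0],b[0]) for y in(a[1],b[1]) for z in(a[2],b[2])]
E=[(i,i^m) for i in range(8) for m in(1,2,4) if i<i^m]
out=[]
for n,(o1,o2) in dict(top=((355,195),(190,180)),scene=((215,185),(330,150))).items():
    for q,o,w,B in((c,o1,(66,70),[([-2.5,-60,10],[2.5,60,90]),([-6,-30,90],[6,30,116])]),(s,o2,(110,90),[([-50,-110,0],[100,110,s[3]]),([40,-74,10],[96,74,60])])):
        k=4; im=cv2.resize(P[n]['img'][o[1]:o[1]+w[1],o[0]:o[0]+w[0]],None,fx=k,fy=k,interpolation=cv2.INTER_CUBIC)
        for a,b in B:
            u=(w2px(P[n],place(box(a,b),q))-o+.5)*k-.5
            for i,j in E: cv2.line(im,u[i].astype(int).tolist(),u[j].astype(int).tolist(),(0,0,255),1)
        out.append(cv2.copyMakeBorder(im,0,360-im.shape[0],0,440-im.shape[1],cv2.BORDER_CONSTANT))
m=np.vstack([np.hstack(out[:2])[:300],np.hstack(out[2:])[:300]])[:, :]
m=np.vstack([np.hstack([out[0][:300,:270],out[1][:300]]),np.hstack([out[2][:300,:270],out[3][:300]])])
cv2.imwrite('pics/ov.png',m); print(m.shape)
E
```

```text
card [ 5.29538e+02 -2.20926e+02  4.23000e-01]
[[1.29, -0.42], [0.68, -0.13], [0.12, -0.01], [0.9, 0.74]]
[[0.29, 0.01], [0.41, -0.21], [1.28, 0.75], [0.64, -1.36]]
(600, 710, 3)
```

View pics/ov.png

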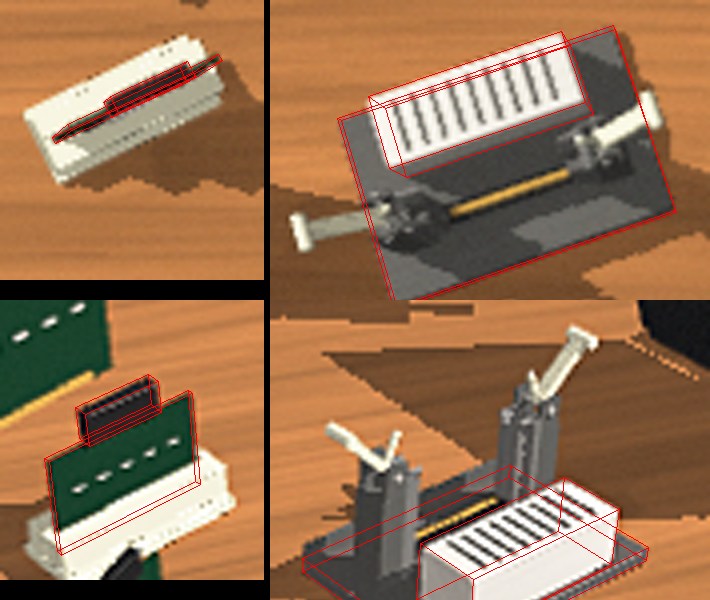

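Request:
{"fn": "step_arm", "kwargs": {
  "moves": [
    {"x": 15.5,"y": -39,"wz": -0.0386,"jaw": 1},
    {"x": 15.5,"y": -39,"wz": -0.0386,"jaw": 1},
    {"x": 15.5,"y": -39,"wz": -0.0386,"jaw": 1},
    {"x": 15.5,"y": -39,"wz": -0.0386,"jaw": 1},
    {"x": 15.5,"y": -39,"wz": -0.0386,"jaw": 1},
    {"x": 15.5,"y": -39,"wz": -0.0386,"jaw": 1},
    {"x": 15.5,"y": -39,"wz": -0.0386,"jaw": 1},
    {"x": 15.5,"y": -39,"wz": -0.0386,"jaw": 1},
    {"x": 15.5,"y": -39,"wz": -0.0386,"jaw": 1},
    {"x": 15.5,"y": -39,"wz": -0.0386,"jaw": 1},
    {"x": 15.5,"y": -39,"wz": -0.0386,"jaw": 1},
    {"x": 15.5,"y": -39,"wz": -0.0386,"jaw": 1},
    {"x": 15.5,"y": -39,"wz": -0.0386,"jaw": 1},
    {"x": 15.5,"y": -39,"wz": -0.0386,"jaw": 1},
    {"x": 15.5,"y": -39,"wz": -0.0386,"jaw": 1},
    {"x": 15.5,"y": -39,"wz": -0.0386,"jaw": 1},
    {"x": 15.5,"y": -39,"wz": -0.0386,"jaw": 1},
    {"x": 15.5,"y": -39,"wz": -0.0386,"jaw": 1},
    {"x": 15.5,"y": -39,"wz": -0.0386,"jaw": 1},
    {"x": 15,"y": -38,"wz": -0.0386,"jaw": 1}
  ]
}}

```text
invalid input at $.moves[0]: expected keys wx, wy, wz, x, y, z, jaw
```

Request:
{"fn": "step_arm", "kwargs": {
  "moves": [
    {"wx": 0,"wy": 0,"z": 0,"x": 15.5,"y": -39,"wz": -0.0386,"jaw": 1},
    {"wx": 0,"wy": 0,"z": 0,"x": 15.5,"y": -39,"wz": -0.0386,"jaw": 1},
    {"wx": 0,"wy": 0,"z": 0,"x": 15.5,"y": -39,"wz": -0.0386,"jaw": 1},
    {"wx": 0,"wy": 0,"z": 0,"x": 15.5,"y": -39,"wz": -0.0386,"jaw": 1},
    {"wx": 0,"wy": 0,"z": 0,"x": 15.5,"y": -39,"wz": -0.0386,"jaw": 1},
    {"wx": 0,"wy": 0,"z": 0,"x": 15.5,"y": -39,"wz": -0.0386,"jaw": 1},
    {"wx": 0,"wy": 0,"z": 0,"x": 15.5,"y": -39,"wz": -0.0386,"jaw": 1},
    {"wx": 0,"wy": 0,"z": 0,"x": 15.5,"y": -39,"wz": -0.0386,"jaw": 1},
    {"wx": 0,"wy": 0,"z": 0,"x": 15.5,"y": -39,"wz": -0.0386,"jaw": 1},
    {"wx": 0,"wy": 0,"z": 0,"x": 15.5,"y": -39,"wz": -0.0386,"jaw": 1},
    {"wx": 0,"wy": 0,"z": 0,"x": 15.5,"y": -39,"wz": -0.0386,"jaw": 1},
    {"wx": 0,"wy": 0,"z": 0,"x": 15.5,"y": -39,"wz": -0.0386,"jaw": 1},
    {"wx": 0,"wy": 0,"z": 0,"x": 15.5,"y": -39,"wz": -0.0386,"jaw": 1},
    {"wx": 0,"wy": 0,"z": 0,"x": 15.5,"y": -39,"wz": -0.0386,"jaw": 1},
    {"wx": 0,"wy": 0,"z": 0,"x": 15.5,"y": -39,"wz": -0.0386,"jaw": 1},
    {"wx": 0,"wy": 0,"z": 0,"x": 15.5,"y": -39,"wz": -0.0386,"jaw": 1},
    {"wx": 0,"wy": 0,"z": 0,"x": 15.5,"y": -39,"wz": -0.0386,"jaw": 1},
    {"wx": 0,"wy": 0,"z": 0,"x": 15.5,"y": -39,"wz": -0.0386,"jaw": 1},
    {"wx": 0,"wy": 0,"z": 0,"x": 15.5,"y": -39,"wz": -0.0386,"jaw": 1},
    {"wx": 0,"wy": 0,"z": 0,"x": 15,"y": -38,"wz": -0.0386,"jaw": 1}
  ]
}}

```text
t: 3.2
eef_pos: [530.2, -222.8, 222.7]
eef_rot: [0.544, 0.839, 0.0, 0.0]
contact_force: [1.6, -0.5, 1.2]
opening: 0.996
grasp_force: 0.0
```

Request:
{"fn": "step_arm", "kwargs": {
  "moves": [
    {"wx": 0,"wy": 0,"wz": 0.003,"x": -0.5,"y": 1.5,"z": -40,"jaw": 1},
    {"wx": 0,"wy": 0,"wz": 0,"x": 0,"y": 0,"z": -40,"jaw": 1},
    {"wx": 0,"wy": 0,"wz": 0,"x": 0,"y": 0,"z": -30,"jaw": 1},
    {"wx": 0,"wy": 0,"wz": 0,"x": 0,"y": 0,"z": -15,"jaw": 1},
    {"wx": 0,"wy": 0,"wz": 0,"x": 0,"y": 0,"z": -6,"jaw": 1},
    {"wx": 0,"wy": 0,"wz": 0,"x": 0,"y": 0,"z": 0,"jaw": 0.2},
    {"wx": 0,"wy": 0,"wz": 0,"x": 0,"y": 0,"z": 0,"jaw": -0.4},
    {"wx": 0,"wy": 0,"wz": 0,"x": 0,"y": 0,"z": 0,"jaw": -0.6}
  ],
  "force": 10
}}

```text
t: 4.0
eef_pos: [530.2, -219.9, 92.9]
eef_rot: [0.542, 0.841, 0.0, 0.001]
contact_force: [-0.5, -0.3, -0.1]
opening: 0.767
grasp_force: 0.0
```

```bash
python3 - <<'E'
from h import *
f=lambda im,x,y,w,h,k: cv2.resize(im[y:y+h,x:x+w],None,fx=k,fy=k,interpolation=cv2.INTER_CUBIC)
a=f(shot('top','top1.png')['img'],350,180,80,80,5); b=f(shot('scene','scene1.png')['img'],205,160,80,80,5)
cv2.imwrite('pics/g1.png',np.hstack([a,b])); print(ctrl.observe())
E
```

```text
{'t': 4.1, 'joints': array([-5.13437442e-01,  4.66860052e-01,  1.70624547e+00, -8.49410216e-05,
        9.66421656e-01, -9.39471659e-01]), 'qvel': array([-0.00167319,  0.00162596,  0.00577467,  0.00034766, -0.00097479,
       -0.00015613]), 'tau': array([-1.09756386e-02, -5.19807315e+01, -2.08234638e+01,  2.46957602e-02,
        6.03875960e-02,  1.50158658e-04]), 'eef_pos': array([ 529.9565777 , -219.7638043 ,   92.74969649]), 'eef_rot': array([5.41614583e-01, 8.40626300e-01, 2.59266418e-05, 1.03300345e-03]), 'contact_force': array([ 0.0372606 ,  0.19138624, -0.54436469]), 'torque': array([-0.01434367,  0.0297311 ,  0.02989769]), 'grasp_force': 0.0, 'opening': 0.6729450362449763}
```

View pics/g1.png

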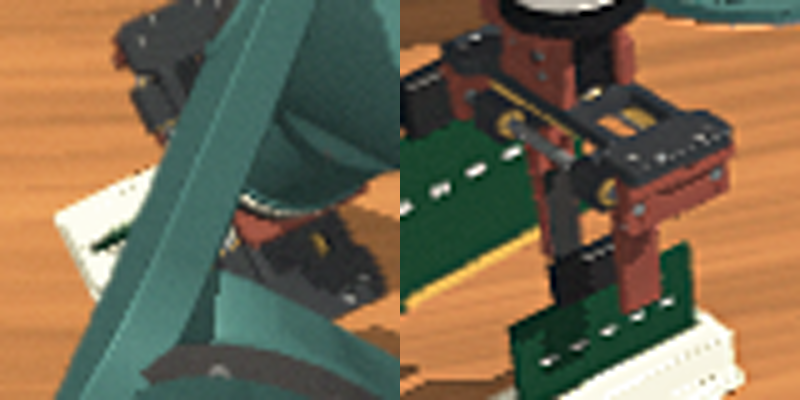

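The fingers straddle the grip block cleanly (scene crop, around (600,270)). Now I close them and check.

Request:
{"fn": "step_arm", "kwargs": {
  "moves": [
    {"wx": 0,"wy": 0,"wz": 0,"x": 0,"y": 0,"z": 0,"jaw": -1},
    {"wx": 0,"wy": 0,"wz": 0,"x": 0,"y": 0,"z": 0,"jaw": -1},
    {"wx": 0,"wy": 0,"wz": 0,"x": 0,"y": 0,"z": 0,"jaw": -1},
    {"wx": 0,"wy": 0,"wz": 0,"x": 0,"y": 0,"z": 0,"jaw": -1},
    {"wx": 0,"wy": 0,"wz": 0,"x": 0,"y": 0,"z": 0,"jaw": -1},
    {"wx": 0,"wy": 0,"wz": 0,"x": 0,"y": 0,"z": 0,"jaw": -1},
    {"wx": 0,"wy": 0,"wz": 0,"x": 0,"y": 0,"z": 0,"jaw": -1},
    {"wx": 0,"wy": 0,"wz": 0,"x": 0,"y": 0,"z": 0,"jaw": -1},
    {"wx": 0,"wy": 0,"wz": 0,"x": 0,"y": 0,"z": 0,"jaw": -1}
  ],
  "force": 20
}}

```text
t: 5.0
eef_pos: [529.6, -219.2, 91.6]
eef_rot: [0.542, 0.841, 0.0, 0.0]
contact_force: [2.4, 1.9, -2.4]
opening: 0.136
grasp_force: 19.9
```

Request:
{"fn": "step_arm", "kwargs": {
  "moves": [
    {"wx": 0,"wy": 0,"wz": 0,"x": 0,"y": 0,"z": 10,"jaw": -1},
    {"wx": 0,"wy": 0,"wz": 0,"x": 0,"y": 0,"z": 25,"jaw": -1},
    {"wx": 0,"wy": 0,"wz": 0,"x": 0,"y": 0,"z": 40,"jaw": -1},
    {"wx": 0,"wy": 0,"wz": 0,"x": 0,"y": 0,"z": 40,"jaw": -1},
    {"wx": 0,"wy": 0,"wz": 0,"x": 0,"y": 0,"z": 35,"jaw": -1},
    {"wx": 0,"wy": 0,"wz": 0,"x": 0,"y": 0,"z": 15,"jaw": -1},
    {"wx": 0,"wy": 0,"wz": -0.009,"x": -2,"y": 20,"z": 0,"jaw": -1},
    {"wx": 0,"wy": 0,"wz": -0.009,"x": -2,"y": 42,"z": 0,"jaw": -1},
    {"wx": 0,"wy": 0,"wz": -0.009,"x": -2,"y": 42,"z": 0,"jaw": -1},
    {"wx": 0,"wy": 0,"wz": -0.009,"x": -2,"y": 42,"z": 0,"jaw": -1},
    {"wx": 0,"wy": 0,"wz": -0.009,"x": -2,"y": 42,"z": 0,"jaw": -1},
    {"wx": 0,"wy": 0,"wz": -0.009,"x": -2,"y": 42,"z": 0,"jaw": -1},
    {"wx": 0,"wy": 0,"wz": -0.009,"x": -2,"y": 42,"z": 0,"jaw": -1},
    {"wx": 0,"wy": 0,"wz": -0.009,"x": -2,"y": 42,"z": 0,"jaw": -1},
    {"wx": 0,"wy": 0,"wz": -0.009,"x": -2,"y": 42,"z": 0,"jaw": -1},
    {"wx": 0,"wy": 0,"wz": -0.009,"x": -1,"y": 35,"z": 0,"jaw": -1},
    {"wx": 0,"wy": 0,"wz": -0.008,"x": 0,"y": 15,"z": 0,"jaw": -1},
    {"wx": 0,"wy": 0,"wz": 0,"x": 0,"y": 0,"z": 0,"jaw": -1},
    {"wx": 0,"wy": 0,"wz": 0,"x": 0,"y": 0,"z": 0,"jaw": -1}
  ]
}}

```text
t: 6.9
eef_pos: [509.7, 185.9, 256.8]
eef_rot: [0.582, 0.813, -0.001, 0.0]
contact_force: [0.9, 0.2, -1.5]
opening: 0.138
grasp_force: 20.0
```

```bash
python3 - <<'E'
from h import *
f=lambda im,x,y,w,h,k: cv2.resize(im[y:y+h,x:x+w],None,fx=k,fy=k,interpolation=cv2.INTER_CUBIC)
a=f(shot('top','top2.png')['img'],190,160,110,100,4); b=f(shot('scene','scene2.png')['img'],340,110,80,110,5)
a=cv2.copyMakeBorder(a,0,150,0,0,cv2.BORDER_CONSTANT)
cv2.imwrite('pics/g2.png',np.hstack([b,a[:550,:400]])); o=ctrl.observe(); print({k:np.round(o[k],3) for k in('t','joints','eef_pos','eef_rot','contact_force','torque','opening','grasp_force')})
E
```

```text
{'t': np.float64(7.0), 'joints': array([ 2.220e-01,  2.460e-01,  1.587e+00, -1.000e-03,  1.308e+00,
       -1.050e-01]), 'eef_pos': array([509.989, 185.312, 256.741]), 'eef_rot': array([ 0.582,  0.813, -0.001,  0.   ]), 'contact_force': array([ 0.618, -0.693, -2.589]), 'torque': array([-0.041,  0.086,  0.051]), 'opening': np.float64(0.133), 'grasp_force': np.float64(19.996)}
```

View pics/g2.png

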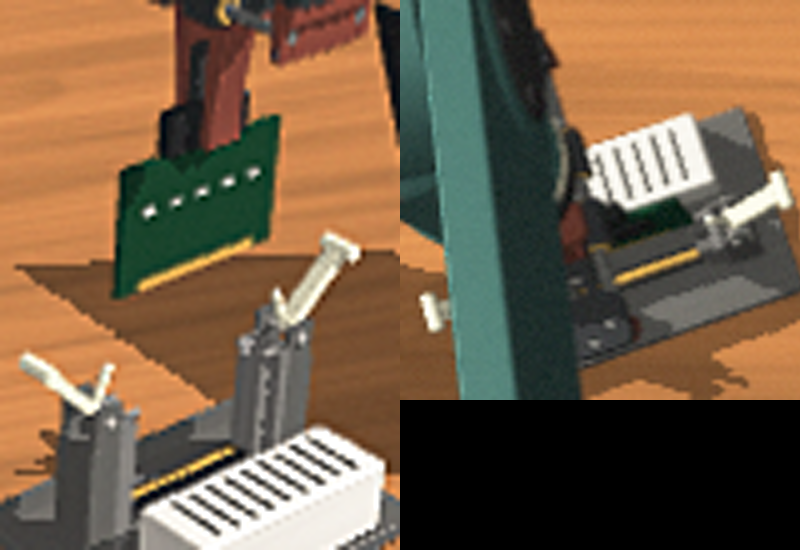

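Scene crop: the card hangs above the slot, with corners at (122,170), (280,117), (271,237) and (113,298). I fit its pose against the cage, in the same camera, so that the calibration bias cancels.

```bash
python3 - <<'E'
from fit import *
S=pickle.load(open('pics/scene2.png.pkl','rb'))
uv=cr((340,110),5,[(122,170),(280,117),(271,237),(113,298)])
L=np.array([[2.5,-60,80],[2.5,60,80],[2.5,60,0],[2.5,-60,0.]])
def res(q,M=L):
    x,y,w,r,p=q   # r: tilt about card x, p: about card y
    R=cv2.Rodrigues(np.array([r,0,0.]))[0]@cv2.Rodrigues(np.array([0,p,0.]))[0]
    X=(M-[0,0,93])@R.T+[0,0,93+175.2]
    return (w2px(S,place(X,[x,y,w]))-uv).ravel()
s=least_squares(res,[510.,184,.328,0,0]); print(s.x.round(3),s.fun.round(2))
s=least_squares(lambda q:res([q[0],q[1],.328,0,0]),[510.,184]); print(s.x.round(2),s.fun.round(2))
# predicted, if exactly above the slot in the cage fit / at TCP
print(res([510.6,185.4,.328,0,0]).reshape(4,2).round(2).tolist())
# cage refit from scene only, in the same picture: fixed yaw/zt
c=least_squares(cage_res,[510,185,.33,10,-74,74,1.2,1.2,40,-40,-40],loss='soft_l1').x
f=lambda q:cage_res(np.r_[q,c[2:]],1)
for i in(0,1):
    print(['top','scene'][i],least_squares(lambda q:f(q)[i].ravel(),c[:2],loss='soft_l1',f_scale=.4).x.round(2))
E
```

```text
[5.08550e+02 1.81728e+02 3.00000e-01 3.00000e-03 2.00000e-03] [-0.2   0.16  0.29 -0.36 -0.28  0.3   0.19 -0.12]
[508.44 181.75] [ 0.2   0.3  -0.11 -0.52 -0.69  0.17  0.56  0.09]
[[1.74, 0.44], [1.37, -0.39], [0.75, 0.31], [2.05, 0.24]]
top [510.39 186.02]
scene [513.13 183.46]
```

```bash
cat > edge.py <<'E'
from fit import *
from scipy.ndimage import map_coordinates, gaussian_filter
def measure(p,A,B,n=25,R=2.5):
    "offset (px, along the normal) of the strongest edge near the projected segments A-B"
    img=gaussian_filter(p['img'].astype(float).sum(2)/3,.6)
    out=[]
    for a,b in zip(A,B):
        t=np.linspace(.12,.88,n)[:,None]; u=w2px(p,a+(b-a)*t)
        d=u[-1]-u[0]; m=np.array([-d[1],d[0]])/np.hypot(*d)
        s=np.arange(-R,R+.01,.25)
        q=u[:,None]+s[None,:,None]*m
        v=map_coordinates(img,[q[...,1],q[...,0]],order=1)
        g=np.abs(np.gradient(v,axis=1)); w=g**4
        out.append((u+(w*s).sum(1,keepdims=True)/w.sum(1,keepdims=True)*m,m))
    return out
def fit(views,model,q0,it=6,R=2.5,show=True):
    "views: pictures; model(q,i): segments (A,B) of view i"
    q=np.array(q0,float)
    for k in range(it):
        meas=[measure(p,*model(q,i),R=R) for i,p in enumerate(views)]
        def res(q):
            r=[]
            for i,p in enumerate(views):
                for (uv,m),a,b in zip(meas[i],*model(q,i)):
                    e=w2px(p,np.array([a,b])); d=e[1]-e[0]; nn=np.array([-d[1],d[0]])/np.hypot(*d)
                    r.append((uv-e[0])@nn)
            return np.concatenate(r)
        q=least_squares(res,q,loss='soft_l1',f_scale=.3).x
    r=res(q).reshape(-1,25)
    if show: print(q.round(3),'| med',np.median(r,1).round(2),'| mad',np.median(abs(r-np.median(r,1)[:,None]),1).round(2))
    return q
loop=lambda pts:(np.array(pts,float),np.roll(np.array(pts,float),-1,0))
def pack(q,i=0):
    return loop(place([[40,-74,60],[96,-74,60],[96,74,60],[40,74,60]],q))
def tray(zt): return lambda q,i=0: loop(place([[-50,-110,zt],[100,-110,zt],[100,110,zt],[-50,110,zt]],q))
E
python3 - <<'E'
from edge import *
S2=pickle.load(open('pics/scene2.png.pkl','rb'))
print('pack');
for n in P: fit([P[n]],pack,[510.6,185.4,.328])
print('pack scene2'); fit([S2],pack,[510.6,185.4,.328])
print('tray top'); fit([P['top']],tray(12),[510.6,185.4,.328])
def card(z0,zb,tilt=False):
    def f(q,i=0):
        X=place([[2.5,-60,zb],[2.5,-60,z0+80],[2.5,-30,z0+80],[2.5,30,z0+80],[2.5,60,z0+80],[2.5,60,zb],[2.5,-60,zb]],q)
        k=[0,1,3,4] if zb>z0 else [0,1,3,4,5]
        return X[k],X[[j+1 for j in k]]
    return f
print('card scene2'); fit([S2],card(175.2,175.2),[508.4,181.8,.32])
print('card scene0'); fit([P['scene']],card(10,36),[529.5,-220.9,.423])
def block(q,i=0): return loop(place([[-6,-30,116],[6,-30,116],[6,30,116],[-6,30,116]],q))
print('block'); 
for n in P: fit([P[n]],block,[529.5,-220.9,.423],R=2)
def stand(q,i=0): return loop(place([[-30,-70,34],[30,-70,34],[30,70,34],[-30,70,34]],q))
print('stand'); 
for n in P: fit([P[n]],stand,[529.5,-220.9,.423],R=2.5)
E
```

```text
pack
[5.11112e+02 1.86291e+02 3.41000e-01] | med [ 0.21 -0.4   0.18 -0.33] | mad [0.02 0.13 0.05 0.09]
[5.06423e+02 1.81375e+02 3.34000e-01] | med [-0.09 -1.02 -0.16 -1.82] | mad [0.08 0.46 0.17 0.18]
pack scene2
[5.06192e+02 1.82873e+02 3.16000e-01] | med [-0.03 -1.05 -0.15 -1.68] | mad [0.09 0.41 0.19 0.15]
tray top
[5.16848e+02 1.81597e+02 3.17000e-01] | med [0.52 0.81 1.8  0.71] | mad [0.61 0.28 0.61 0.65]
card scene2
[5.04077e+02 1.83086e+02 2.94000e-01] | med [-0.1   0.36 -0.17 -0.15  0.22] | mad [0.11 0.1  0.06 0.12 0.11]
card scene0
[ 5.26566e+02 -2.22276e+02  4.10000e-01] | med [-0.17  0.16 -0.22 -0.18] | mad [0.09 0.11 0.07 0.07]
block
[ 5.27669e+02 -2.17006e+02  4.15000e-01] | med [0.85 0.19 0.41 0.21] | mad [0.19 0.07 0.06 0.1 ]
[ 5.26896e+02 -2.23905e+02  2.77000e-01] | med [-0.84 -1.14 -0.22 -1.51] | mad [0.38 0.43 0.16 0.25]
stand
[ 5.28427e+02 -2.18773e+02  4.33000e-01] | med [ 0.15 -0.15  0.13 -0.15] | mad [0.28 0.09 0.1  0.08]
[ 5.27083e+02 -2.22426e+02  3.88000e-01] | med [-0.01 -0.75 -0.03 -1.19] | mad [1.58 0.46 0.12 0.57]
```

```bash
python3 - <<'E'
from edge import *
S2=pickle.load(open('pics/scene2.png.pkl','rb'))
# q: x,y,yaw,z,half-length, scene-bias dx,dy
def packz(q,i=0):
    z,h=q[3],q[4]; qq=[q[0]+(q[5] if i else 0),q[1]+(q[6] if i else 0),q[2]]
    A,B=loop(place([[40,-h,z],[96,-h,z],[96,h,z],[40,h,z]],qq))
    if i:
        C=place([[96,-h,14],[96,-h,z-2],[40,-h,14],[40,-h,z-2]],qq)
        k=[0,2,3]; return np.vstack([A[k],C[:1]]),np.vstack([B[k],C[1:2]])
    return A,B
print('joint'); q=fit([P['top'],P['scene']],packz,[510.8,185.8,.335,58,74,0,0],R=2.5)
# one camera at a time with the common z,h
for n,i in(('top',0),('scene',1)):
    print(n); fit([P[n]],lambda p,j,i=i:packz(np.r_[p,q[3:5],0,0],i),q[:3])
print('scene2'); fit([S2],lambda p,j:packz(np.r_[p,q[3:5],0,0],1),q[:3])
print(packz(q,1)[0][1])
E
```

```text
joint
[ 5.22978e+02  1.99941e+02  3.33000e-01 -6.63600e+00  7.90240e+01
 -9.88450e+01  3.08030e+01] | med [ 0.05  0.08  0.03  0.1  -0.05 -0.13 -0.1   0.39] | mad [0.04 0.18 0.06 0.08 0.06 0.36 0.19 1.28]
top
[5.23148e+02 1.99550e+02 3.40000e-01] | med [0.04 0.06 0.02 0.09] | mad [0.03 0.19 0.05 0.09]
scene
[5.07105e+02 2.12146e+02 2.74000e-01] | med [ 0.12 -0.19  0.3  -0.15] | mad [0.19 1.26 1.42 0.99]
scene2
[4.93357e+02 1.96307e+02 4.30000e-01] | med [ 0.03  0.42 -0.01 -0.02] | mad [0.21 0.97 0.64 0.97]
[488.98439408 336.8353119   -6.63571804]
```

Request:
{"fn": "step_arm", "kwargs": {
  "moves": [
    {"wx": 0,"wy": 0,"wz": 0,"x": 2,"y": 0.7,"z": -20,"jaw": -1},
    {"wx": 0,"wy": 0,"wz": 0,"x": 0,"y": 0,"z": -20,"jaw": -1},
    {"wx": 0,"wy": 0,"wz": 0,"x": 0,"y": 0,"z": -14,"jaw": -1},
    {"wx": 0,"wy": 0,"wz": 0,"x": 0,"y": 0,"z": -5,"jaw": -1},
    {"wx": 0,"wy": 0,"wz": 0,"x": 0,"y": 0,"z": 0,"jaw": -1},
    {"wx": 0,"wy": 0,"wz": 0,"x": 0,"y": 0,"z": 0,"jaw": -1}
  ]
}}

```text
t: 7.6
eef_pos: [512.8, 186.9, 198.3]
eef_rot: [0.582, 0.813, 0.0, 0.0]
contact_force: [0.1, -0.5, -1.9]
opening: 0.133
grasp_force: 20.0
```

```bash
python3 - <<'E'
from h import *
f=lambda im,x,y,w,h,k: cv2.resize(im[y:y+h,x:x+w],None,fx=k,fy=k,interpolation=cv2.INTER_CUBIC)
a=f(shot('top','top3.png')['img'],215,180,80,75,5); b=f(shot('scene','scene3.png')['img'],343,140,72,85,7)
a=cv2.copyMakeBorder(a,0,595-375,0,0,cv2.BORDER_CONSTANT)
cv2.imwrite('pics/g3.png',np.hstack([b,a[:,110:400]])); o=ctrl.observe(); print({k:np.round(o[k],3) for k in('t','eef_pos','eef_rot','contact_force','torque')})
E
```

```text
{'t': np.float64(7.7), 'eef_pos': array([512.915, 187.219, 198.553]), 'eef_rot': array([0.582, 0.813, 0.001, 0.001]), 'contact_force': array([ 0.744,  0.588, -1.627]), 'torque': array([-0.058,  0.073, -0.015])}
```

View pics/g3.png

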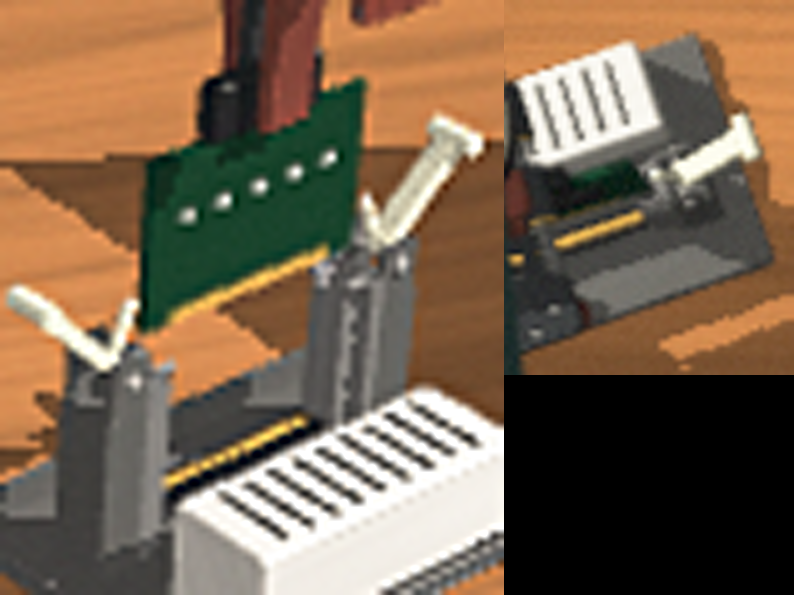

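Picture: the card is just above the mouths. Its bottom edge runs from crop (145,328) to (360,247), with the guide tops at (135,345) and (345,260), so it is close to aligned. I use the gold strips (connector and card) for a numerical check of the cage-x offset.

```bash
cat > gold.py <<'E'
from edge import *
def gold(p,box):
    x0,y0,x1,y1=box; h=cv2.cvtColor(p['img'][y0:y1,x0:x1],cv2.COLOR_BGR2HSV).astype(int)
    m=(h[...,0]>18)&(h[...,0]<30)&(h[...,1]>110)&(h[...,2]>110)
    n,l,st,_=cv2.connectedComponentsWithStats(m.astype(np.uint8)); k=1+np.argmax(st[1:,4])
    v,u=np.nonzero(l==k); return np.c_[u+x0,v+y0].astype(float)
def incage(p,uv,z,c=(510.6,185.4,.328)):
    X=px2w(p,uv,z)[:,:2]-c[:2]; w=c[2]; return X@np.array([[np.cos(w),-np.sin(w)],[np.sin(w),np.cos(w)]])
E
python3 - <<'E'
from gold import *
ld=lambda n:pickle.load(open(f'pics/{n}.png.pkl','rb'))
def line(n,box,z):
    L=incage(ld(n),gold(ld(n),box),z); a,b=np.polyfit(L[:,1],L[:,0],1)
    print(n,len(L),'x0 %.2f slope %.3f'%(b,a),'y',np.percentile(L[:,1],[1,99]).round(1))
line('top0',(230,205,275,240),33); line('scene0',(362,190,392,215),33); line('scene3',(362,190,392,215),33); line('top3',(230,205,275,240),33)
# the card's own strip (near its bottom edge, on the +x face): scene pictures
for z in(118.5,122): line('scene3',(362,168,395,190),z)
def card(z0):
    def f(q,i=0):
        X=place([[2.5,-60,z0],[2.5,-60,z0+80],[2.5,-30,z0+80],[2.5,30,z0+80],[2.5,60,z0+80],[2.5,60,z0],[2.5,-60,z0]],q)
        k=[0,1,3,4,5]; return X[k],X[[j+1 for j in k]]
    return f
z0=10+198.5-91.6
q=fit([ld('scene3')],lambda p,i:card(z0)([p[0],p[1],.328]),[510,184]); 
q=fit([ld('scene3')],card(z0),[510,184,.328]); 
w=.328; d=q[:2]-[510.6,185.4]; print('card scene in cage axes',d@[np.cos(w),np.sin(w)],d@[-np.sin(w),np.cos(w)])
E
```

```text
top0 60 x0 0.58 slope -0.014 y [-41.5  43.6]
scene0 26 x0 1.57 slope -0.001 y [-26.5  39.9]
scene3 25 x0 1.27 slope -0.005 y [-26.2  39.3]
top3 43 x0 1.20 slope 0.005 y [-43.1   7.1]
scene3 34 x0 1.38 slope -0.014 y [-50.  45.]
scene3 34 x0 5.50 slope -0.014 y [-54.   40.6]
[507.285 183.437] | med [-0.27  0.16  0.13 -1.    0.22] | mad [0.15 0.09 0.1  0.25 0.12]
[5.06642e+02 1.84984e+02 2.96000e-01] | med [-0.19  0.48 -0.1  -0.24  0.24] | mad [0.14 0.08 0.08 0.25 0.16]
card scene in cage axes -3.881178276268513 0.8814322670554162
```

Request:
{"fn": "step_arm", "kwargs": {
  "moves": [
    {"wx": 0,"wy": 0,"wz": 0.006,"x": 0,"y": -1.3,"z": 0,"jaw": -1},
    {"wx": 0,"wy": 0,"wz": 0,"x": 0,"y": 0,"z": -4,"jaw": -1},
    {"wx": 0,"wy": 0,"wz": 0,"x": 0,"y": 0,"z": -3,"jaw": -1},
    {"wx": 0,"wy": 0,"wz": 0,"x": 0,"y": 0,"z": -3,"jaw": -1},
    {"wx": 0,"wy": 0,"wz": 0,"x": 0,"y": 0,"z": -2,"jaw": -1},
    {"wx": 0,"wy": 0,"wz": 0,"x": 0,"y": 0,"z": 0,"jaw": -1},
    {"wx": 0,"wy": 0,"wz": 0,"x": 0,"y": 0,"z": 0,"jaw": -1}
  ]
}}

```text
t: 8.4
eef_pos: [512.2, 186.0, 185.5]
eef_rot: [0.58, 0.815, -0.0, -0.0]
contact_force: [-0.2, -0.3, -1.6]
opening: 0.133
grasp_force: 20.0
```

Request:
{"fn": "step_arm", "kwargs": {
  "moves": [
    {"wx": 0,"wy": 0,"wz": 0,"x": 0,"y": 0,"z": -2,"jaw": -1},
    {"wx": 0,"wy": 0,"wz": 0,"x": 0,"y": 0,"z": -2,"jaw": -1},
    {"wx": 0,"wy": 0,"wz": 0,"x": 0,"y": 0,"z": 0,"jaw": -1}
  ]
}}

```text
t: 8.7
eef_pos: [512.0, 186.0, 181.3]
eef_rot: [0.58, 0.815, -0.0, -0.0]
contact_force: [-0.3, -0.8, -1.1]
opening: 0.134
grasp_force: 20.0
```

Request:
{"fn": "step_arm", "kwargs": {
  "moves": [
    {"wx": 0,"wy": 0,"wz": 0,"x": 0,"y": 0,"z": -2,"jaw": -1},
    {"wx": 0,"wy": 0,"wz": 0,"x": 0,"y": 0,"z": -2,"jaw": -1},
    {"wx": 0,"wy": 0,"wz": 0,"x": 0,"y": 0,"z": 0,"jaw": -1}
  ]
}}

```text
t: 9.0
eef_pos: [512.0, 186.0, 177.3]
eef_rot: [0.58, 0.815, -0.0, -0.0]
contact_force: [-0.7, -0.3, -1.5]
opening: 0.131
grasp_force: 20.0
```

Request:
{"fn": "step_arm", "kwargs": {
  "moves": [
    {"wx": 0,"wy": 0,"wz": 0,"x": 0,"y": 0,"z": -2,"jaw": -1},
    {"wx": 0,"wy": 0,"wz": 0,"x": 0,"y": 0,"z": -2,"jaw": -1},
    {"wx": 0,"wy": 0,"wz": 0,"x": 0,"y": 0,"z": 0,"jaw": -1}
  ]
}}

```text
t: 9.3
eef_pos: [512.0, 185.9, 173.3]
eef_rot: [0.58, 0.815, -0.0, -0.0]
contact_force: [1.1, 0.4, -1.7]
opening: 0.136
grasp_force: 20.0
```

Request:
{"fn": "step_arm", "kwargs": {
  "moves": [
    {"wx": 0,"wy": 0,"wz": 0,"x": 0,"y": 0,"z": -3,"jaw": -1},
    {"wx": 0,"wy": 0,"wz": 0,"x": 0,"y": 0,"z": -3,"jaw": -1},
    {"wx": 0,"wy": 0,"wz": 0,"x": 0,"y": 0,"z": -3,"jaw": -1},
    {"wx": 0,"wy": 0,"wz": 0,"x": 0,"y": 0,"z": 0,"jaw": -1}
  ]
}}

```text
t: 9.7
eef_pos: [512.0, 186.0, 164.1]
eef_rot: [0.58, 0.815, -0.0, -0.0]
contact_force: [-0.3, 0.1, -1.3]
opening: 0.135
grasp_force: 20.0
```

Request:
{"fn": "step_arm", "kwargs": {
  "moves": [
    {"wx": 0,"wy": 0,"wz": 0,"x": 0,"y": 0,"z": -4,"jaw": -1},
    {"wx": 0,"wy": 0,"wz": 0,"x": 0,"y": 0,"z": -4,"jaw": -1},
    {"wx": 0,"wy": 0,"wz": 0,"x": 0,"y": 0,"z": -4,"jaw": -1},
    {"wx": 0,"wy": 0,"wz": 0,"x": 0,"y": 0,"z": 0,"jaw": -1}
  ]
}}

```text
t: 10.1
eef_pos: [512.0, 185.9, 152.0]
eef_rot: [0.58, 0.815, -0.0, -0.0]
contact_force: [0.4, 0.4, -1.7]
opening: 0.137
grasp_force: 20.0
```

```bash
python3 - <<'E'
from edge import *
p=shot('scene','scene4.png'); c=[508.5,183.5,.32]   # scene-camera frame of the slot
for z in(78,84,90,96):
    print(z,[(y,p['img'][int(v+.5),int(u+.5)].tolist()) for y in(-59,-56,-53,-48,-40,40,48,53,56,59) for u,v in w2px(p,place([[2.5,y,z]],c))])
E
```

```text
78 [(-59, [99, 104, 107]), (-56, [96, 102, 105]), (-53, [96, 102, 105]), (-48, [130, 134, 139]), (-40, [76, 91, 68]), (40, [43, 66, 17]), (48, [27, 42, 9]), (53, [31, 45, 20]), (56, [54, 63, 56]), (59, [86, 88, 93])]
84 [(-59, [93, 98, 100]), (-56, [96, 101, 103]), (-53, [93, 98, 99]), (-48, [129, 134, 140]), (-40, [69, 81, 61]), (40, [40, 66, 22]), (48, [27, 44, 16]), (53, [43, 54, 35]), (56, [43, 54, 35]), (59, [84, 85, 92])]
90 [(-59, [226, 235, 245]), (-56, [118, 125, 130]), (-53, [116, 122, 125]), (-48, [121, 124, 130]), (-40, [175, 178, 191]), (40, [28, 41, 14]), (48, [28, 44, 18]), (53, [30, 44, 23]), (56, [30, 44, 23]), (59, [72, 75, 76])]
96 [(-59, [150, 158, 162]), (-56, [97, 102, 105]), (-53, [115, 119, 122]), (-48, [45, 68, 31]), (-40, [115, 128, 119]), (40, [43, 68, 24]), (48, [43, 66, 20]), (53, [42, 66, 23]), (56, [45, 54, 40]), (59, [34, 45, 27])]
```

Request:
{"fn": "step_arm", "kwargs": {
  "moves": [
    {"wx": 0,"wy": 0,"wz": 0,"x": 1.4,"y": 0.5,"z": 0,"jaw": -1},
    {"wx": 0,"wy": 0,"wz": 0,"x": 1.4,"y": 0.5,"z": 0,"jaw": -1},
    {"wx": 0,"wy": 0,"wz": 0,"x": 0,"y": 0,"z": 0,"jaw": -1}
  ]
}}

```text
t: 10.45
eef_pos: [514.7, 186.9, 152.6]
eef_rot: [0.58, 0.815, -0.0, -0.0]
contact_force: [-1.8, -0.3, -0.7]
opening: 0.135
grasp_force: 20.0
```

Request:
{"fn": "step_arm", "kwargs": {
  "moves": [
    {"wx": 0,"wy": 0,"wz": 0,"x": -2.8,"y": -1,"z": 0,"jaw": -1},
    {"wx": 0,"wy": 0,"wz": 0,"x": -2.8,"y": -1,"z": 0,"jaw": -1},
    {"wx": 0,"wy": 0,"wz": 0,"x": 0,"y": 0,"z": 0,"jaw": -1}
  ]
}}

```text
t: 10.75
eef_pos: [511.3, 185.5, 153.2]
eef_rot: [0.58, 0.815, 0.002, 0.001]
contact_force: [5.0, 0.5, -4.3]
opening: 0.135
grasp_force: 20.0
```

The nudges meet resistance on both sides about 3.5 mm apart, so the card is in the channel, with its centre at x ≈ 512.9. I recentre it and lower.

Request:
{"fn": "step_arm", "kwargs": {
  "moves": [
    {"wx": 0,"wy": 0,"wz": 0,"x": 3.7,"y": 1.3,"z": 0,"jaw": -1},
    {"wx": 0,"wy": 0,"wz": 0,"x": 0,"y": 0,"z": -5,"jaw": -1},
    {"wx": 0,"wy": 0,"wz": 0,"x": 0,"y": 0,"z": -6,"jaw": -1},
    {"wx": 0,"wy": 0,"wz": 0,"x": 0,"y": 0,"z": -6,"jaw": -1},
    {"wx": 0,"wy": 0,"wz": 0,"x": 0,"y": 0,"z": 0,"jaw": -1}
  ]
}}

```text
t: 11.25
eef_pos: [512.2, 186.0, 134.3]
eef_rot: [0.58, 0.815, -0.001, -0.001]
contact_force: [-0.4, 0.5, -1.5]
opening: 0.134
grasp_force: 20.0
```

Request:
{"fn": "step_arm", "kwargs": {
  "moves": [
    {"wx": 0,"wy": 0,"wz": 0,"x": 0,"y": 0,"z": -5,"jaw": -1},
    {"wx": 0,"wy": 0,"wz": 0,"x": 0,"y": 0,"z": -4,"jaw": -1},
    {"wx": 0,"wy": 0,"wz": 0,"x": 0,"y": 0,"z": -4,"jaw": -1},
    {"wx": 0,"wy": 0,"wz": 0,"x": 0,"y": 0,"z": -3,"jaw": -1},
    {"wx": 0,"wy": 0,"wz": 0,"x": 0,"y": 0,"z": 0,"jaw": -1}
  ]
}}

```text
t: 11.75
eef_pos: [512.7, 186.2, 119.1]
eef_rot: [0.58, 0.815, -0.0, -0.0]
contact_force: [-0.1, -0.8, -2.1]
opening: 0.133
grasp_force: 20.0
```

Request:
{"fn": "step_arm", "kwargs": {
  "moves": [
    {"wx": 0,"wy": 0,"wz": 0,"x": 0,"y": 0,"z": -1,"jaw": -1},
    {"wx": 0,"wy": 0,"wz": 0,"x": 0,"y": 0,"z": -1,"jaw": -1},
    {"wx": 0,"wy": 0,"wz": 0,"x": 0,"y": 0,"z": -1,"jaw": -1},
    {"wx": 0,"wy": 0,"wz": 0,"x": 0,"y": 0,"z": 0,"jaw": -1}
  ]
}}

```text
t: 12.15
eef_pos: [513.0, 186.3, 116.6]
eef_rot: [0.58, 0.815, -0.0, -0.0]
contact_force: [0.1, -0.5, -1.7]
opening: 0.137
grasp_force: 20.0
```

Request:
{"fn": "step_arm", "kwargs": {
  "moves": [
    {"wx": 0,"wy": 0,"wz": 0,"x": 0,"y": 0,"z": -0.7,"jaw": -1},
    {"wx": 0,"wy": 0,"wz": 0,"x": 0,"y": 0,"z": 0,"jaw": -1}
  ]
}}

```text
t: 12.35
eef_pos: [513.1, 186.3, 115.9]
eef_rot: [0.58, 0.815, -0.0, -0.0]
contact_force: [0.3, -0.5, -1.2]
opening: 0.131
grasp_force: 20.0
```

Request:
{"fn": "step_arm", "kwargs": {
  "moves": [
    {"wx": 0,"wy": 0,"wz": 0,"x": 0,"y": 0,"z": -0.7,"jaw": -1},
    {"wx": 0,"wy": 0,"wz": 0,"x": 0,"y": 0,"z": 0,"jaw": -1}
  ]
}}

```text
t: 12.55
eef_pos: [513.0, 186.3, 115.1]
eef_rot: [0.58, 0.815, -0.0, -0.0]
contact_force: [0.2, -0.1, -2.2]
opening: 0.136
grasp_force: 20.0
```

Request:
{"fn": "step_arm", "kwargs": {
  "moves": [
    {"wx": 0,"wy": 0,"wz": 0,"x": 0,"y": 0,"z": -0.7,"jaw": -1},
    {"wx": 0,"wy": 0,"wz": 0,"x": 0,"y": 0,"z": 0,"jaw": -1}
  ]
}}

```text
t: 12.75
eef_pos: [513.2, 186.3, 114.6]
eef_rot: [0.58, 0.815, 0.0, 0.0]
contact_force: [-0.7, 0.6, -0.5]
opening: 0.134
grasp_force: 20.0
```

Request:
{"fn": "step_arm", "kwargs": {
  "moves": [
    {"wx": 0,"wy": 0,"wz": 0,"x": 0,"y": 0,"z": -0.5,"jaw": -1},
    {"wx": 0,"wy": 0,"wz": 0,"x": 0,"y": 0,"z": 0,"jaw": -1},
    {"wx": 0,"wy": 0,"wz": 0,"x": 0,"y": 0,"z": 0,"jaw": -1}
  ]
}}

```text
t: 13.05
eef_pos: [513.3, 186.3, 114.3]
eef_rot: [0.58, 0.815, 0.0, 0.0]
contact_force: [-1.0, -0.4, 3.6]
opening: 0.135
grasp_force: 20.0
```

Contact with the connector reads about +5 N over the hanging value, so the card is resting. I ease off, release, rise, shut the jaws and go to a point outside lever_a.

Request:
{"fn": "step_arm", "kwargs": {
  "moves": [
    {"wx": 0,"wy": 0,"wz": 0,"x": 0,"y": 0,"z": 0.3,"jaw": -1},
    {"wx": 0,"wy": 0,"wz": 0,"x": 0,"y": 0,"z": 0,"jaw": -0.5},
    {"wx": 0,"wy": 0,"wz": 0,"x": 0,"y": 0,"z": 0,"jaw": -0.3},
    {"wx": 0,"wy": 0,"wz": 0,"x": 0,"y": 0,"z": 0,"jaw": -0.3},
    {"wx": 0,"wy": 0,"wz": 0,"x": 0,"y": 0,"z": 0,"jaw": -0.3},
    {"wx": 0,"wy": 0,"wz": 0,"x": 0,"y": 0,"z": 0,"jaw": -0.3}
  ]
}}

```text
t: 13.65
eef_pos: [513.1, 186.3, 114.3]
eef_rot: [0.58, 0.815, -0.0, -0.0]
contact_force: [-0.1, 0.8, -0.5]
opening: 0.352
grasp_force: 0.0
```

Request:
{"fn": "step_arm", "kwargs": {
  "moves": [
    {"wx": 0,"wy": 0,"wz": 0,"x": 0,"y": 0,"z": 10,"jaw": -0.3},
    {"wx": 0,"wy": 0,"wz": 0,"x": 0,"y": 0,"z": 30,"jaw": -0.3},
    {"wx": 0,"wy": 0,"wz": 0,"x": 0,"y": 0,"z": 30,"jaw": -1},
    {"wx": 0,"wy": 0,"wz": 0,"x": 0,"y": 0,"z": 26,"jaw": -1},
    {"wx": 0,"wy": 0,"wz": 0,"x": -13.1,"y": 37.8,"z": 0,"jaw": -1},
    {"wx": 0,"wy": 0,"wz": 0,"x": -13.1,"y": 37.8,"z": 0,"jaw": -1},
    {"wx": 0,"wy": 0,"wz": 0,"x": -13.1,"y": 37.8,"z": 0,"jaw": -1},
    {"wx": 0,"wy": 0,"wz": 0,"x": -13.1,"y": 37.8,"z": 0,"jaw": -1},
    {"wx": 0,"wy": 0,"wz": 0,"x": 0,"y": 0,"z": -20,"jaw": -1},
    {"wx": 0,"wy": 0,"wz": 0,"x": 0,"y": 0,"z": -30,"jaw": -1},
    {"wx": 0,"wy": 0,"wz": 0,"x": 0,"y": 0,"z": -20,"jaw": -1},
    {"wx": 0,"wy": 0,"wz": 0,"x": 0,"y": 0,"z": -3,"jaw": -1},
    {"wx": 0,"wy": 0,"wz": 0,"x": 0,"y": 0,"z": 0,"jaw": -1}
  ]
}}

```text
t: 14.95
eef_pos: [460.6, 337.4, 137.5]
eef_rot: [0.58, 0.815, -0.0, -0.0]
contact_force: [1.3, -0.1, 0.7]
opening: 0.004
grasp_force: 0.0
```

```bash
python3 - <<'E'
from h import *
p=shot('scene','scene5.png'); print(ctrl.observe()['eef_pos'].round(1),[(l,round(b['score'],2),(np.array(b['extent'])*[640,400,640,400]).round(0).tolist()) for l in('card','lever_a_tip') for b in ctrl.boxes_of(p,l)])
E
```

```text
[461.3 337.7 138.3] [('card', 0.86, [363.0, 172.0, 393.0, 206.0]), ('card', 0.73, [193.0, 165.0, 241.0, 225.0]), ('card', 0.7, [234.0, 248.0, 255.0, 287.0]), ('lever_a_tip', 0.49, [398.0, 159.0, 412.0, 174.0])]
```

Request:
{"fn": "step_arm", "kwargs": {
  "moves": [
    {"wx": 0,"wy": 0,"wz": 0,"x": 2.6,"y": -7.6,"z": 0,"jaw": -1},
    {"wx": 0,"wy": 0,"wz": 0,"x": 2.6,"y": -7.6,"z": 0,"jaw": -1},
    {"wx": 0,"wy": 0,"wz": 0,"x": 2.6,"y": -7.6,"z": 1,"jaw": -1},
    {"wx": 0,"wy": 0,"wz": 0,"x": 2.6,"y": -7.6,"z": 1,"jaw": -1},
    {"wx": 0,"wy": 0,"wz": 0,"x": 2.6,"y": -7.6,"z": 2,"jaw": -1}
  ]
}}

```text
t: 15.6
eef_pos: [474.6, 300.2, 142.6]
eef_rot: [0.58, 0.815, 0.002, -0.0]
contact_force: [-1.0, 2.9, 1.9]
opening: 0.006
grasp_force: 1.2
```

Request:
{"fn": "step_arm", "kwargs": {
  "moves": [
    {"wx": 0,"wy": 0,"wz": 0,"x": 2.6,"y": -7.6,"z": 2,"jaw": -1},
    {"wx": 0,"wy": 0,"wz": 0,"x": 2.6,"y": -7.6,"z": 2,"jaw": -1},
    {"wx": 0,"wy": 0,"wz": 0,"x": 2,"y": -5.7,"z": 2,"jaw": -1},
    {"wx": 0,"wy": 0,"wz": 0,"x": 0,"y": 0,"z": 0,"jaw": -1}
  ]
}}

```text
t: 16.0
eef_pos: [481.1, 277.3, 147.3]
eef_rot: [0.58, 0.815, -0.0, 0.0]
contact_force: [-1.2, -0.8, -0.0]
opening: 0.007
grasp_force: 0.0
```

Request:
{"fn": "step_arm", "kwargs": {
  "moves": [
    {"wx": 0,"wy": 0,"wz": 0,"x": 1.6,"y": -4.7,"z": 2,"jaw": -1},
    {"wx": 0,"wy": 0,"wz": 0,"x": 1.6,"y": -4.7,"z": 1,"jaw": -1},
    {"wx": 0,"wy": 0,"wz": 0,"x": 1.6,"y": -4.7,"z": 1,"jaw": -1},
    {"wx": 0,"wy": 0,"wz": 0,"x": 0,"y": 0,"z": 0,"jaw": -1}
  ]
}}

```text
t: 16.4
eef_pos: [485.5, 264.1, 151.2]
eef_rot: [0.58, 0.815, -0.0, -0.0]
contact_force: [-0.5, 1.1, -0.7]
opening: 0.008
grasp_force: 0.6
```

Request:
{"fn": "step_arm", "kwargs": {
  "moves": [
    {"wx": 0,"wy": 0,"wz": 0,"x": 1,"y": -2.8,"z": 0,"jaw": -1},
    {"wx": 0,"wy": 0,"wz": 0,"x": 1,"y": -2.8,"z": 0,"jaw": -1},
    {"wx": 0,"wy": 0,"wz": 0,"x": 0,"y": 0,"z": 0,"jaw": -1}
  ]
}}

```text
t: 16.7
eef_pos: [487.7, 258.6, 151.3]
eef_rot: [0.58, 0.815, -0.0, -0.0]
contact_force: [-1.0, 2.3, 0.0]
opening: 0.008
grasp_force: 0.9
```

Request:
{"fn": "step_arm", "kwargs": {
  "moves": [
    {"wx": 0,"wy": 0,"wz": 0,"x": 0.7,"y": -1.9,"z": 0,"jaw": -1},
    {"wx": 0,"wy": 0,"wz": 0,"x": 0,"y": 0,"z": 0,"jaw": -1}
  ]
}}

```text
t: 16.9
eef_pos: [488.5, 256.9, 151.3]
eef_rot: [0.58, 0.815, -0.0, 0.0]
contact_force: [-1.8, 2.6, -1.0]
opening: 0.009
grasp_force: 1.0
```

Request:
{"fn": "step_arm", "kwargs": {
  "moves": [
    {"wx": 0,"wy": 0,"wz": 0,"x": 0.7,"y": -1.9,"z": 0,"jaw": -1},
    {"wx": 0,"wy": 0,"wz": 0,"x": 0,"y": 0,"z": 0,"jaw": -1}
  ]
}}

```text
t: 17.1
eef_pos: [489.2, 255.1, 151.4]
eef_rot: [0.58, 0.815, 0.0, -0.0]
contact_force: [-1.2, 3.0, -0.7]
opening: 0.007
grasp_force: 1.4
```

Request:
{"fn": "step_arm", "kwargs": {
  "moves": [
    {"wx": 0,"wy": 0,"wz": 0,"x": 0.7,"y": -1.9,"z": 0,"jaw": -1},
    {"wx": 0,"wy": 0,"wz": 0,"x": 0,"y": 0,"z": 0,"jaw": -1}
  ]
}}

```text
t: 17.3
eef_pos: [489.3, 254.6, 151.3]
eef_rot: [0.58, 0.815, 0.001, -0.001]
contact_force: [-3.2, 8.2, -1.3]
opening: 0.006
grasp_force: 3.8
```

Request:
{"fn": "step_arm", "kwargs": {
  "moves": [
    {"wx": 0,"wy": 0,"wz": 0,"x": 0.8,"y": -2.4,"z": 0,"jaw": -1},
    {"wx": 0,"wy": 0,"wz": 0,"x": 0,"y": 0,"z": 0,"jaw": -1}
  ]
}}

```text
t: 17.5
eef_pos: [489.5, 254.1, 151.2]
eef_rot: [0.58, 0.814, 0.002, -0.003]
contact_force: [-6.2, 15.8, -2.0]
opening: 0.004
grasp_force: 6.9
```

Request:
{"fn": "step_arm", "kwargs": {
  "moves": [
    {"wx": 0,"wy": 0,"wz": 0,"x": 0.8,"y": -2.4,"z": 0,"jaw": -1},
    {"wx": 0,"wy": 0,"wz": 0,"x": 0,"y": 0,"z": 0,"jaw": -1}
  ]
}}

```text
t: 17.7
eef_pos: [489.6, 253.6, 151.2]
eef_rot: [0.581, 0.814, 0.003, -0.004]
contact_force: [-6.8, 21.6, -4.1]
opening: 0.007
grasp_force: 10.1
```

Request:
{"fn": "step_arm", "kwargs": {
  "moves": [
    {"wx": 0,"wy": 0,"wz": 0,"x": -3.3,"y": 9.5,"z": 0,"jaw": -1},
    {"wx": 0,"wy": 0,"wz": 0,"x": -6.6,"y": 18.9,"z": 0,"jaw": -1},
    {"wx": 0,"wy": 0,"wz": 0,"x": 0,"y": 0,"z": 25,"jaw": -1},
    {"wx": 0,"wy": 0,"wz": 0,"x": 0,"y": 0,"z": 35,"jaw": -1},
    {"wx": 0,"wy": 0,"wz": 0,"x": 14,"y": -40.3,"z": 0,"jaw": -1},
    {"wx": 0,"wy": 0,"wz": 0,"x": 14,"y": -40.3,"z": 0,"jaw": -1},
    {"wx": 0,"wy": 0,"wz": 0,"x": 14,"y": -40.3,"z": 0,"jaw": -1},
    {"wx": 0,"wy": 0,"wz": 0,"x": 14,"y": -40.3,"z": 0,"jaw": -1},
    {"wx": 0,"wy": 0,"wz": 0,"x": 14,"y": -40.3,"z": 0,"jaw": -1},
    {"wx": 0,"wy": 0,"wz": 0,"x": 14,"y": -40.3,"z": 0,"jaw": -1},
    {"wx": 0,"wy": 0,"wz": 0,"x": 0,"y": 0,"z": -15,"jaw": -1},
    {"wx": 0,"wy": 0,"wz": 0,"x": 0,"y": 0,"z": 0,"jaw": -1}
  ]
}}

```text
t: 18.9
eef_pos: [564.9, 32.9, 195.0]
eef_rot: [0.581, 0.814, -0.001, -0.001]
contact_force: [-1.5, -0.4, -0.5]
opening: 0.007
grasp_force: 0.0
```

Request:
{"fn": "step_arm", "kwargs": {
  "moves": [
    {"wx": 0,"wy": 0,"wz": 0,"x": 1.3,"y": 0.5,"z": -25,"jaw": -1},
    {"wx": 0,"wy": 0,"wz": 0,"x": 0,"y": 0,"z": -25,"jaw": -1},
    {"wx": 0,"wy": 0,"wz": 0,"x": 0,"y": 0,"z": -7,"jaw": -1},
    {"wx": 0,"wy": 0,"wz": 0,"x": -2.6,"y": 7.6,"z": 0,"jaw": -1},
    {"wx": 0,"wy": 0,"wz": 0,"x": -2.6,"y": 7.6,"z": 0,"jaw": -1},
    {"wx": 0,"wy": 0,"wz": 0,"x": -2.6,"y": 7.6,"z": 1,"jaw": -1},
    {"wx": 0,"wy": 0,"wz": 0,"x": -2.6,"y": 7.6,"z": 1,"jaw": -1},
    {"wx": 0,"wy": 0,"wz": 0,"x": -2.6,"y": 7.6,"z": 2,"jaw": -1}
  ]
}}

```text
t: 19.7
eef_pos: [555.2, 73.9, 145.2]
eef_rot: [0.58, 0.815, 0.001, 0.002]
contact_force: [0.6, -1.3, 1.8]
opening: 0.002
grasp_force: 1.0
```

Request:
{"fn": "step_arm", "kwargs": {
  "moves": [
    {"wx": 0,"wy": 0,"wz": 0,"x": -2.6,"y": 7.6,"z": 2,"jaw": -1},
    {"wx": 0,"wy": 0,"wz": 0,"x": -2.6,"y": 7.6,"z": 2,"jaw": -1},
    {"wx": 0,"wy": 0,"wz": 0,"x": -2,"y": 5.7,"z": 2,"jaw": -1},
    {"wx": 0,"wy": 0,"wz": 0,"x": -1.6,"y": 4.7,"z": 2,"jaw": -1},
    {"wx": 0,"wy": 0,"wz": 0,"x": 0,"y": 0,"z": 0,"jaw": -1}
  ]
}}

```text
t: 20.2
eef_pos: [544.4, 99.9, 151.3]
eef_rot: [0.579, 0.815, -0.0, -0.0]
contact_force: [0.1, -1.2, 0.1]
opening: 0.008
grasp_force: 0.0
```

Request:
{"fn": "step_arm", "kwargs": {
  "moves": [
    {"wx": 0,"wy": 0,"wz": 0,"x": -1.6,"y": 4.7,"z": 1,"jaw": -1},
    {"wx": 0,"wy": 0,"wz": 0,"x": -1.6,"y": 4.7,"z": 1,"jaw": -1},
    {"wx": 0,"wy": 0,"wz": 0,"x": 0,"y": 0,"z": 0,"jaw": -1}
  ]
}}

```text
t: 20.5
eef_pos: [541.5, 109.0, 153.3]
eef_rot: [0.58, 0.815, -0.0, -0.0]
contact_force: [0.7, -0.0, -0.3]
opening: 0.007
grasp_force: 0.0
```

Request:
{"fn": "step_arm", "kwargs": {
  "moves": [
    {"wx": 0,"wy": 0,"wz": 0,"x": -1.4,"y": 2.6,"z": -1,"jaw": -1},
    {"wx": 0,"wy": 0,"wz": 0,"x": -1.4,"y": 2.6,"z": 0,"jaw": -1},
    {"wx": 0,"wy": 0,"wz": 0,"x": 0,"y": 0,"z": 0,"jaw": -1}
  ]
}}

```text
t: 20.8
eef_pos: [538.8, 114.0, 152.3]
eef_rot: [0.58, 0.815, -0.0, -0.0]
contact_force: [0.1, 0.1, 1.2]
opening: 0.007
grasp_force: 0.1
```

Request:
{"fn": "step_arm", "kwargs": {
  "moves": [
    {"wx": 0,"wy": 0,"wz": 0,"x": -0.7,"y": 1.9,"z": 0,"jaw": -1},
    {"wx": 0,"wy": 0,"wz": 0,"x": -0.7,"y": 1.9,"z": 0,"jaw": -1},
    {"wx": 0,"wy": 0,"wz": 0,"x": 0,"y": 0,"z": 0,"jaw": -1}
  ]
}}

```text
t: 21.1
eef_pos: [538.3, 115.8, 152.3]
eef_rot: [0.579, 0.815, -0.001, 0.001]
contact_force: [3.0, -7.6, -2.2]
opening: 0.008
grasp_force: 3.2
```

Request:
{"fn": "step_arm", "kwargs": {
  "moves": [
    {"wx": 0,"wy": 0,"wz": 0,"x": -0.7,"y": 1.9,"z": 0,"jaw": -1},
    {"wx": 0,"wy": 0,"wz": 0,"x": 0,"y": 0,"z": 0,"jaw": -1}
  ]
}}

```text
t: 21.3
eef_pos: [538.1, 116.2, 152.2]
eef_rot: [0.579, 0.815, -0.002, 0.003]
contact_force: [4.7, -12.4, -4.2]
opening: 0.006
grasp_force: 5.4
```

Request:
{"fn": "step_arm", "kwargs": {
  "moves": [
    {"wx": 0,"wy": 0,"wz": 0,"x": -0.8,"y": 2.4,"z": 0,"jaw": -1},
    {"wx": 0,"wy": 0,"wz": 0,"x": -0.3,"y": 1,"z": 0,"jaw": -1},
    {"wx": 0,"wy": 0,"wz": 0,"x": 0,"y": 0,"z": 0,"jaw": -1}
  ]
}}

```text
t: 21.6
eef_pos: [538.0, 116.9, 152.2]
eef_rot: [0.579, 0.815, -0.003, 0.004]
contact_force: [5.9, -21.6, -4.4]
opening: 0.001
grasp_force: 9.6
```

Request:
{"fn": "step_arm", "kwargs": {
  "moves": [
    {"wx": 0,"wy": 0,"wz": 0,"x": 3.3,"y": -9.5,"z": 0,"jaw": -1},
    {"wx": 0,"wy": 0,"wz": 0,"x": 6.6,"y": -18.9,"z": 0,"jaw": -1},
    {"wx": 0,"wy": 0,"wz": 0,"x": 9.9,"y": -28.3,"z": 0,"jaw": -1},
    {"wx": 0,"wy": 0,"wz": 0,"x": 13.1,"y": -37.8,"z": 25,"jaw": -1},
    {"wx": 0,"wy": 0,"wz": 0,"x": 0,"y": -40,"z": 30,"jaw": -1},
    {"wx": 0,"wy": 0,"wz": 0,"x": 0,"y": -40,"z": 0,"jaw": -1},
    {"wx": 0,"wy": 0,"wz": 0,"x": 0,"y": 0,"z": 0,"jaw": -1}
  ]
}}

```text
t: 22.3
eef_pos: [569.6, -55.9, 208.4]
eef_rot: [0.581, 0.814, -0.0, 0.001]
contact_force: [-0.4, 0.4, 0.7]
opening: 0.006
grasp_force: 0.0
```

```bash
python3 - <<'E'
from h import *
f=lambda im,x,y,w,h,k: cv2.resize(im[y:y+h,x:x+w],None,fx=k,fy=k,interpolation=cv2.INTER_CUBIC)
a=f(shot('top','top6.png')['img'],190,180,110,85,3); p=shot('scene','scene6.png'); b=f(p['img'],335,145,78,95,6)
a=cv2.copyMakeBorder(a,0,570-255,0,0,cv2.BORDER_CONSTANT)
cv2.imwrite('pics/g6.png',np.hstack([b,a])); print(b.shape,ctrl.observe()['eef_pos'])
E
```

```text
(570, 468, 3) [568.29659767 -51.95327621 207.08519997]
```

View pics/g6.png

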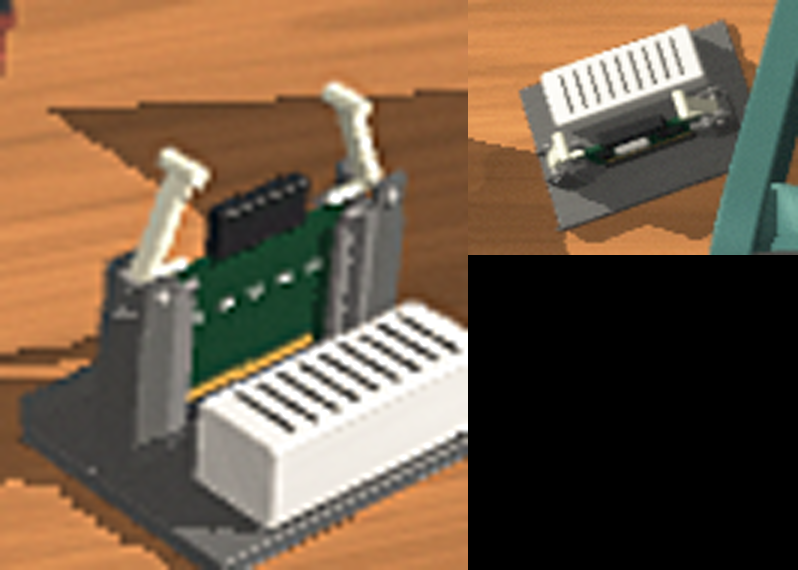

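The picture shows both levers leaning inward (tips at crop (350,97) and (185,168)) with their noses on the card's top edge. The card is down in the guides and the robot is clear. One quick numeric check of the lever angles, then I hand in.

```bash
python3 - <<'E'
from fit import *
p=pickle.load(open('pics/scene6.png.pkl','rb'))
c=[508.5,183.5,.328]
for s,uv in((1,(350,97)),(-1,(185,168))):
    u=cr((335,145),6,[uv])[0]
    for th in(0,.1,.2,.3): print(s,th,(w2px(p,place([[0,s*(78+60*np.sin(th-.4)),108+60*np.cos(th-.4)]],c))[0]-u).round(2))
# old position (open) residual for the camera bias, lever_a 1.26 / b 1.18
for s,th,uv in((1,1.26,(438,57)),(-1,1.18,(66,196))): print('open',(w2px(p,place([[0,s*(78+60*np.sin(th-.4)),108+60*np.cos(th-.4)]],c))[0]-cr((335,150),6,[uv])[0]).round(2))
E
```

```text
1 0 [-1.49  0.09]
1 0.1 [-0.07 -1.06]
1 0.2 [ 1.37 -2.07]
1 0.3 [ 2.82 -2.9 ]
-1 0 [-1.46 -0.65]
-1 0.1 [-2.9  -0.68]
-1 0.2 [-4.41 -0.52]
-1 0.3 [-5.96 -0.16]
open [-0.42 -0.13]
open [0.69 0.62]
```

```bash
python3 -c "
from bench import ctrl
print(ctrl.hand_in())"
```

```text
the job is handed in; nothing more can be done
None
```

The middle-sized card was lowered down the guides onto the connector. Both levers were then pushed inward until they stopped (about 22 N each), the arm was backed clear, and the job was handed in at about 22 s. The final picture shows the levers closed and the card down in the guides; no result came back on hand-in.

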